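# Change the coils in the drying rack

### The job

Change over the coils in the drying rack: open its sliding gate fully, bring both dry coils out along the slot and stand them upright in the white tray. Then take every round coil from the cardboard bin and slide it in under the roof, its stem in the slot, round the corner into the side lane until the entry and the corner are clear, and close the gate fully. Leave the square-flanged coil in the bin and do not disturb the other things on the bench.

Things in the scene. Friction and masses are not known exactly. Their poses are not given: they have to be found in the camera images.
- rack: fixed steel drying rack. Origin: underside of its base plate, on the lane's centreline; x to its back, y along the lane to the corner, z up. Base plate 6 mm thick, x -80 to 70, y -180 to 190 mm (coils stand on it). Flat roof of the same outline on thin corner posts, underside 65, top 70 mm above the table, with an L-shaped slot 28 mm wide (see its points), open at the front only
- gate (a joint): sliding gate on the rack's roof, a steel plate 34 by 50 mm, its top 8 mm over the roof, with a black knob post, that bars the mouth of the slot. 0 = closed (centred on the mouth), 0.060 m = fully open, moved along the rack's +y; the slot is free from 0.050. It stays where it is left; about 2 N moves it
- gate_knob (a point): point on the axis of the gate's knob post (16 mm diameter, rising from 78 to 115 mm above the table), 105 mm above the table; it moves with the gate
- lane_end (a point): where the deepest coil stands: rack (0, -118, 6) mm. The lane runs along rack x = 0 from the corner to the slot's closed end at y = -135 and takes three coils one behind another, e.g. at y = -118, -48, 22; a coil with its centre below y = 70 is in the lane. Coils' flanges (50 mm high) go beneath the roof (59 mm clear), stems rise through the slot to 51 mm over the roof
- corner (a point): point on the base plate under the slot's corner, rack (0, 100, 6) mm; here the slot turns from the entry (along x) into the lane (along -y). Flanges cannot pass up through the slot: coils go in and out only by the mouth
- mouth (a point): point on the base plate's front edge under the slot's open mouth, rack (-80, 100, 6) mm; from here the slot runs straight in along rack x to the corner
- bin: fixed open cardboard bin, 180 by 180 mm outside, walls 5 mm thick and 55 mm high, floor 5 mm thick. Origin: centre of the underside; x and y along its sides
- tray: fixed shallow white tray, 180 by 180 mm outside, rim 5 mm thick and 25 mm high, floor 5 mm thick. Origin: centre of the underside; x and y along its sides
- fresh1: fresh copper coil on a round grey former: two flanges 60 mm across, 5 mm thick, a 48 mm winding between (top flange 50 mm up), and on it a steel stem 14 mm thick, 50 to 115 mm up, to hold it by. 180 g. Origin: centre of the underside, z up the stem. It starts in the cardboard bin; two or three fresh coils are present
- fresh2: fresh copper coil on a round grey former: two flanges 60 mm across, 5 mm thick, a 48 mm winding between (top flange 50 mm up), and on it a steel stem 14 mm thick, 50 to 115 mm up, to hold it by. 180 g. Origin: centre of the underside, z up the stem. It starts in the cardboard bin; two or three fresh coils are present
- fresh3: fresh copper coil on a round grey former: two flanges 60 mm across, 5 mm thick, a 48 mm winding between (top flange 50 mm up), and on it a steel stem 14 mm thick, 50 to 115 mm up, to hold it by. 180 g. Origin: centre of the underside, z up the stem. It starts in the cardboard bin; two or three fresh coils are present
- dry1: dry copper coil on a round grey former: two flanges 60 mm across, 5 mm thick, a 48 mm winding between (top flange 50 mm up), and on it a steel stem 14 mm thick, 50 to 115 mm up, to hold it by. 180 g. Origin: centre of the underside, z up the stem. It starts in the rack's lane, under the roof. It looks just like the fresh ones
- dry2: dry copper coil on a round grey former: two flanges 60 mm across, 5 mm thick, a 48 mm winding between (top flange 50 mm up), and on it a steel stem 14 mm thick, 50 to 115 mm up, to hold it by. 180 g. Origin: centre of the underside, z up the stem. It starts in the rack's lane, under the roof. It looks just like the fresh ones
- square: coil like the others but with square flanges, 54 by 54 mm, and the same stem, standing in the bin among the fresh coils; to be left in the bin. Origin: centre of the underside
- cup: bystander: white plastic cup, 70 mm across, 75 mm high; origin at centre of underside
- reel: bystander: reel of solder, 64 mm across, 35 mm high; origin at centre of underside
- driver: bystander: screwdriver with yellow handle, lying on the bench; origin at its middle

How it is judged:
On the way, in this order (a step that is already met when the one before it is completed fails the run):
1. the gate is open (value of joint gate above 0.05 m), for 0.2 s.
2. every dry coil stands upright and released in the white tray (x of dry1 in the frame of tray between -0.07 and 0.07 m and y of dry1 in the frame of tray between -0.07 and 0.07 m and z of dry1 in the frame of tray between 0 and 0.012 m and angle between each of dry1, dry2's own z axis and vertical below 0.12 rad and linear speed of each of dry1, dry2 below 0.03 m/s and x of dry2 in the frame of tray between -0.07 and 0.07 m and y of dry2 in the frame of tray between -0.07 and 0.07 m and z of dry2 in the frame of tray between 0 and 0.012 m and contact force between the fingers and fresh1 below 0.2 N and contact force between the fingers and fresh2 below 0.2 N and contact force between the fingers and fresh3 below 0.2 N and contact force between the fingers and dry1 below 0.2 N and contact force between the fingers and dry2 below 0.2 N), for 0.2 s.
3. every fresh coil stands in the lane, past the corner, and released (x of fresh1 in the frame of rack between -0.02 and 0.02 m and y of fresh1 in the frame of rack between -0.15 and 0.07 m and z of fresh1 in the frame of rack between 0 and 0.011 m and angle between each of fresh1, fresh2, fresh3's own z axis and vertical below 0.12 rad and linear speed of each of fresh1, fresh2, fresh3 below 0.03 m/s and x of fresh2 in the frame of rack between -0.02 and 0.02 m and y of fresh2 in the frame of rack between -0.15 and 0.07 m and z of fresh2 in the frame of rack between 0 and 0.011 m and x of fresh3 in the frame of rack between -0.02 and 0.02 m and y of fresh3 in the frame of rack between -0.15 and 0.07 m and z of fresh3 in the frame of rack between 0 and 0.011 m and contact force between the fingers and fresh1 below 0.2 N and contact force between the fingers and fresh2 below 0.2 N and contact force between the fingers and fresh3 below 0.2 N and contact force between the fingers and dry1 below 0.2 N and contact force between the fingers and dry2 below 0.2 N), for 0.2 s.
At the end, for the whole second after the job is handed in: gate within 8 mm of closed; every dry coil upright on the tray's floor; every fresh coil upright on the rack's base plate under the roof, in the lane with its centre at rack y below 70 mm; the square-flanged coil still upright on the bin's floor; all at rest and released (value of joint gate below 0.008 m and x of dry1 in the frame of tray between -0.07 and 0.07 m and y of dry1 in the frame of tray between -0.07 and 0.07 m and z of dry1 in the frame of tray between 0 and 0.012 m and angle between each of dry1, dry2, fresh1, fresh2, fresh3, square's own z axis and vertical below 0.12 rad and linear speed of each of dry1, dry2, fresh1, fresh2, fresh3, square below 0.03 m/s and x of dry2 in the frame of tray between -0.07 and 0.07 m and y of dry2 in the frame of tray between -0.07 and 0.07 m and z of dry2 in the frame of tray between 0 and 0.012 m and x of fresh1 in the frame of rack between -0.02 and 0.02 m and y of fresh1 in the frame of rack between -0.15 and 0.07 m and z of fresh1 in the frame of rack between 0 and 0.011 m and x of fresh2 in the frame of rack between -0.02 and 0.02 m and y of fresh2 in the frame of rack between -0.15 and 0.07 m and z of fresh2 in the frame of rack between 0 and 0.011 m and x of fresh3 in the frame of rack between -0.02 and 0.02 m and y of fresh3 in the frame of rack between -0.15 and 0.07 m and z of fresh3 in the frame of rack between 0 and 0.011 m and x of square in the frame of bin between -0.07 and 0.07 m and y of square in the frame of bin between -0.07 and 0.07 m and z of square in the frame of bin between 0 and 0.012 m); the robot touches nothing.
It fails at once if the cup, the solder reel or the screwdriver is pushed more than 30 mm (distance of any of cup, reel, driver from where it was at the start of the episode above 0.03 m).
It fails at once if the square-flanged coil is lifted out of the bin (z of square in the frame of bin above 0.05 m).
Of fresh1, fresh2, fresh3 only 2 to 3 are there at a start; the rules pass over those that are not, and their reading is None.
At some moment in a run one of fresh1, fresh2, fresh3, dry1, dry2 may be knocked a few centimetres aside while the robot is not near it.
It also fails if it takes over 208 s, if anything falls off the work surface, if the arm or the gripper's body presses on something with over 40 N, if the wrist force passes 120 N, or if a joint passes its speed limit or range.

### The arm

A 6-joint arm with a two-finger parallel gripper is mounted at the origin on the work surface. World frame = base frame: x ahead of the robot, y to its left, z up, the work surface at z = 0. Lengths are in m, angles in rad, forces in N, time in s.
With the tool pointing down it reaches from about 0.425 to 0.95 m from the base axis. Payload 3.5 kg.
Tool frame: the origin (TCP) lies on the centre line of the jaws, within the pads' length; the fingertips stand 19 mm ahead of it and the grasp point (between the pads) is the TCP; z points along the fingers, y is the line along which they close (so a half turn about z gives the same grasp; the last joint's range is limited). The gripper opens to 85 mm and grips with 20 to 120 N. Pads are 22 mm wide; open, the fingers measure 114 mm over their backs; the gripper's body (76 mm by 85 mm) begins 54 mm behind the grasp point. The pads swing forward as they close: fully open they stand 13 mm farther back than shut.
Start: joints at [-1.442, 0.286, 1.577, -0, 1.279, -0.15], TCP at [0.186, -0.649, 0.25] pointing down, gripper open.
Joint ranges: [-2.77, 2.77], [-0.9, 2.22], [0.21, 2.48], [-1.53, 4.67], [0.24, 2.81], [-2.84, 2.84]. Speed limits (rad/s): [2.79, 2.79, 3.14, 3.14, 3.14, 3.14].

### API

Orientations are given as a unit quaternion [x, y, z, w].
In Python, from plant import ctrl, imaging gives the robot as it stands. The module is installed in compiled form; this text tells all that it offers.
- The arm moves only by the shell command python3 -m handwheel 'ROWS' [OPENING] [FORCE]. ROWS is JSON, one flat list of numbers, 6 for each row, row after row: the shift along the world's x, y, z in units of 150 mm (1.0 is 150 mm), then the turn, a rotation vector about the world's x, y, z in units of 90 degrees (1.0 is 90 degrees). In form: [tx, ty, tz, rx, ry, rz, tx, ty, tz, rx, ry, rz, ...]. A call has 1 to 5 rows; each row shifts and turns the commanded pose from where the row before left it; what a row does not reach is not made up. A row lasts 1/12 s, in which the tool goes at most 41.7 mm and 7.16 degrees, less where a joint would pass 70% of its speed; a pose out of reach is approached as far as the arm can. A call with a number of a shift or a turn outside -1 to 1 is refused whole. A call with a gripper value outside its range is refused whole. OPENING is the opening, from 0 (shut) to 1 (fully open), set as the call begins (- or left out, the last holds). The fingers move at their own pace and stop on an object; FORCE is the grip in N (left out, the last holds). Time passes only in rows, so rows that do not move let the fingers close. It gives the time, the measured TCP pose, the force, the opening and the grip force at its end, in the units of the state.
- ctrl.get_state(): the state, without advancing time (a new reading comes with each control period).
- imaging.read_camera(name): name is "scene" or "top"; returns (picture, depth): 400x640x3 uint8, blue, green, red; 400x640 float32, m along the optical axis (not along the pixel's ray), 0 where there is no reading.
- imaging.get_calibration(name): a dict with "fovy" (degrees; the focal length in pixels is half the picture's height over the tangent of half this angle, whatever the lens; pixels are square), "cx", "cy" (the principal point, pixels), "R" (3x3) and "t" (3): a world point X has camera coordinates R X + t. Camera axes: x right, y down, z forward; pixel columns grow to the right and rows downward; lengths in m; the calibration is good to about 2 mm. A picture is of the moment at which its call begins. get_calibration takes no time and is no camera call.
- ctrl.sign_off(): hands the job in; it is judged then, once.
The state is a dict: "time": time; "qpos": joint angles; "dq": joint speeds; "joint_efforts": joint torques, N m; "eef_pos": TCP position; "tcp_rot": TCP orientation; "contact_force": force on the tool from outside, world axes, zero at the start; "wrist_torque": the same for the moment, N m; "opening": opening from 0.0 (shut) to 1.0 (fully open); "finger_force": force on a finger pad.
Only numpy, scipy, OpenCV 4.12 (cv2) and the standard library are available. Lean on these libraries where they do the work, as an engineer would, in place of code of your own. Each camera call takes 0.05 s, during which the arm holds its last target. There are 200 camera calls.

## Working session

There is one attempt and no reset: what is moved stays moved. The work goes in short steps, Python scripts to look and compute and a shell command to move; the robot and the scene stay as the last step left them, time stands still between calls to the robot, and variables do not carry over. Pictures are saved under pics/ and viewed, at most 14 in all, crops included, and the job is handed in when it is done.

```bash
mkdir -p pics; cat > h.py <<'E'
import numpy as np, cv2
from plant import ctrl, imaging
def cam(n):
    p,d=imaging.read_camera(n); c=imaging.get_calibration(n)
    f=200/np.tan(np.radians(c['fovy'])/2); R=np.array(c['R']);t=np.array(c['t'])
    v,u=np.mgrid[:400,:640]
    P=np.dstack([(u-c['cx'])/f*d,(v-c['cy'])/f*d,d])
    W=(P-t)@R; W[d==0]=np.nan
    return p,d,W,f,c
E
python3 - <<'E'
from h import *
print(ctrl.get_state())
for n in('top','scene'):
    p,d,W,f,c=cam(n); cv2.imwrite(f'pics/{n}0.png',p); print(n,f,c['cx'],c['cy'],-np.array(c['R']).T@c['t'],np.round(c['R'],3).tolist())
    np.save(f'{n}0.npy',W)
E
```

```text
{'time': 0.0, 'qpos': array([-1.44201190e+00,  2.87204321e-01,  1.57817218e+00, -1.60146022e-05,
        1.27858578e+00, -1.50012930e-01]), 'dq': array([ 1.85783769e-04,  8.76309921e-04,  3.09494484e-04, -9.04192327e-04,
        1.24589812e-03,  1.50459352e-05]), 'joint_efforts': array([-1.50521224e-03, -4.05985343e+01, -2.92625588e+01, -2.55983759e-04,
        5.77430968e-03,  5.73015939e-06]), 'eef_pos': array([ 0.18569745, -0.64832197,  0.24892395]), 'tcp_rot': array([ 9.90298710e-01,  1.38949848e-01,  4.91101252e-06, -1.18483170e-03]), 'contact_force': array([-0.15437078,  0.70186951,  0.45030831]), 'wrist_torque': array([ 0.00936569, -0.02332318,  0.03372624]), 'finger_force': 0.0, 'opening': 0.9985821917929985}
top 444.1096116554457 314.45576208237094 191.1396586364416 [0.3961159  0.01265163 1.10392812] [[-0.003, -1.0, 0.03], [-0.992, -0.001, -0.127], [0.127, -0.03, -0.991]]
scene 428.80823505020055 318.4561350765275 198.96669549910433 [ 1.23666577 -0.38658785  0.90804505] [[0.479, 0.878, 0.001], [0.629, -0.342, -0.698], [-0.612, 0.335, -0.716]]
```

View pics/top0.png

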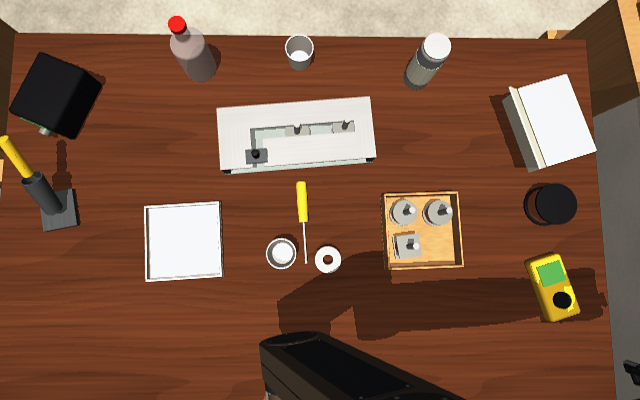

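View pics/scene0.png

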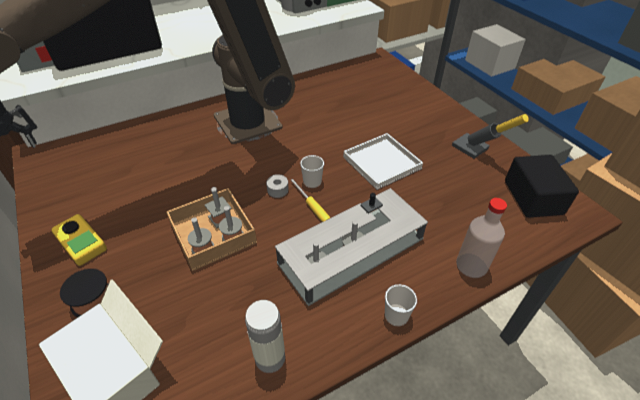

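The top view shows two round coils in the bin at (403,211) and (438,212) and the square one at (407,244). Dry stems are in the slot at (297,129) and (345,126), the gate knob is at (255,154), the tray is centred near (184,241), and the cup, reel and driver sit between tray and bin.

```bash
cat >> h.py <<'E'
def blobs(W,zlo,zhi,x0,x1,y0,y1,minpx=4):
    m=((W[...,2]>zlo)&(W[...,2]<zhi)&(W[...,0]>x0)&(W[...,0]<x1)&(W[...,1]>y0)&(W[...,1]<y1)).astype(np.uint8)
    n,l,s,c=cv2.connectedComponentsWithStats(m)
    return [(s[i,4],np.round(c[i]).tolist(),np.round(np.median(W[l==i],0),4).tolist(),np.round((W[l==i].min(0)+W[l==i].max(0))/2,4).tolist(),np.round(np.ptp(W[l==i],0),3).tolist()) for i in range(1,n) if s[i,4]>=minpx],m
def rect(W,m):
    r=cv2.minAreaRect((W[m>0][:,:2]*1000).astype(np.float32)); return np.round(r[0],1),np.round(r[1],1),round(r[2],2)
E
python3 - <<'E'
from h import *
for n in('top','scene'):
    W=np.load(n+'0.npy'); print(n)
    b,m=blobs(W,.064,.074,.4,.8,-.3,.35,300)
    for q in b: print('roof',q)
    n2,l,s,c=cv2.connectedComponentsWithStats(m); i=1+np.argmax(s[1:,4]); print(rect(W,l==i))
    for q in blobs(W,.1,.125,.3,.85,-.45,.45,3)[0]: print('tall',q)
    for q in blobs(W,.045,.061,.3,.75,-.45,.0,20)[0]: print('bin',q)
    for q in blobs(W,.017,.03,.3,.6,.05,.45,20)[0]: print('tray',q)
    for nm,a in(('bin',(.045,.061,.3,.6,-.4,-.1)),('tray',(.018,.03,.3,.6,.14,.45))):
        print(nm,rect(W,blobs(W,*a)[1]))
    for q in blobs(W,.015,.09,.3,.6,-.08,.13,20)[0]: print('by',q)
E
```

```text
top
roof (np.int32(7406), [297.0, 132.0], [0.6661, 0.0178, 0.0708], [0.6694, 0.0258, 0.069], [0.181, 0.379, 0.01])
(array([669.6,  25.5]), array([152. , 370.3]), 5.04)
tall (np.int32(154), [195.0, 62.0], [0.8228, 0.2557, 0.1129], [0.8324, 0.2662, 0.1124], [0.034, 0.07, 0.025])
tall (np.int32(142), [421.0, 69.0], [0.8071, -0.2649, 0.1121], [0.8237, -0.2778, 0.1125], [0.048, 0.056, 0.025])
tall (np.int32(44), [346.0, 121.0], [0.6845, -0.0906, 0.1208], [0.6867, -0.0911, 0.1124], [0.014, 0.013, 0.025])
tall (np.int32(44), [296.0, 126.0], [0.6724, 0.0232, 0.1211], [0.6742, 0.0233, 0.1132], [0.013, 0.012, 0.023])
tall (np.int32(48), [255.0, 153.0], [0.6097, 0.1185, 0.115], [0.6111, 0.1186, 0.1099], [0.016, 0.015, 0.019])
tall (np.int32(44), [411.0, 210.0], [0.4797, -0.2327, 0.1201], [0.4798, -0.2339, 0.1138], [0.014, 0.013, 0.022])
tall (np.int32(47), [447.0, 211.0], [0.4785, -0.3153, 0.1191], [0.4784, -0.3168, 0.112], [0.013, 0.013, 0.024])
tall (np.int32(46), [415.0, 246.0], [0.3999, -0.2389, 0.1196], [0.4, -0.2399, 0.1125], [0.013, 0.014, 0.023])
bin (np.int32(186), [342.0, 127.0], [0.6
[... 2988 characters left out ...]
 0.0564], [0.025, 0.018, 0.008])
tray (np.int32(528), [383.0, 158.0], [0.4214, 0.2917, 0.0235], [0.4136, 0.2952, 0.0234], [0.191, 0.191, 0.013])
tray (np.int32(21), [318.0, 180.0], [0.4111, 0.0642, 0.0235], [0.4089, 0.065, 0.0233], [0.012, 0.026, 0.011])
bin (array([ 437.8, -278.9]), array([184.9, 180.4]), 1.9)
tray (array([412.7, 295.2]), array([184.9, 184.6]), 3.08)
by (np.int32(558), [312.0, 169.0], [0.3872, 0.057, 0.0536], [0.3838, 0.057, 0.0468], [0.074, 0.067, 0.063])
by (np.int32(325), [278.0, 183.0], [0.3776, -0.0529, 0.0349], [0.3696, -0.0504, 0.0277], [0.066, 0.059, 0.025])
by (np.int32(382), [327.0, 208.0], [0.5353, 0.0089, 0.0264], [0.5036, 0.0343, 0.0481], [0.193, 0.165, 0.066])
```

```bash
python3 -m handwheel '[0.129,0.232,0,0,0,0.04,0.129,0.232,0,0,0,0.04,0.129,0.232,0,0,0,0.04,0.129,0.232,0,0,0,0.04,0.129,0.232,0,0,0,0.04]' 0.6 40
python3 -m handwheel '[0.129,0.232,0,0,0,0.04,0.129,0.232,0,0,0,0.04,0.129,0.232,0,0,0,0.04,0.129,0.232,0,0,0,0.04,0.129,0.232,0,0,0,0.04]'
python3 -m handwheel '[0.129,0.232,0,0,0,0.04,0.129,0.232,0,0,0,0.04,0.129,0.232,0,0,0,0.04,0.129,0.232,0,0,0,0.04,0.129,0.232,0,0,0,0.04]'
python3 -m handwheel '[0.129,0.232,0,0,0,0.04,0.129,0.232,0,0,0,0.04,0.129,0.232,0,0,0,0.04,0.129,0.232,0,0,0,0.04,0.129,0.232,0,0,0,0.04]'
python3 -m handwheel '[0.129,0.232,0,0,0,0.04,0.129,0.232,0,0,0,0.04,0,0,0,0,0,0,0,0,0,0,0,0,0,0,0,0,0,0]'
```

```text
time: 0.52
eef_pos: [0.2829, -0.4729, 0.2496]
tcp_rot: [0.956, 0.293, 0.0, -0.001]
contact_force: [1.6, -0.2, -0.2]
opening: 0.597
finger_force: 0.0
time: 0.93
eef_pos: [0.3796, -0.2989, 0.2499]
tcp_rot: [0.898, 0.439, -0.0, -0.0]
contact_force: [1.3, -1.6, 0.2]
opening: 0.603
finger_force: 0.0
time: 1.35
eef_pos: [0.4763, -0.1248, 0.2501]
tcp_rot: [0.818, 0.575, -0.0, -0.0]
contact_force: [0.9, -0.5, -0.1]
opening: 0.599
finger_force: 0.0
time: 1.77
eef_pos: [0.5731, 0.0492, 0.2498]
tcp_rot: [0.718, 0.696, -0.0, -0.0]
contact_force: [0.6, -0.6, 0.6]
opening: 0.601
finger_force: 0.0
time: 2.18
eef_pos: [0.611, 0.1167, 0.2495]
tcp_rot: [0.674, 0.738, -0.001, -0.0]
contact_force: [-1.0, -0.5, 0.3]
opening: 0.599
finger_force: 0.0
```

```bash
python3 -m handwheel '[0,0,-0.2,0,0,0,0,0,-0.2,0,0,0,0,0,-0.2,0,0,0,0,0,-0.2,0,0,0,0,0,-0.165,0,0,0]'
python3 -m handwheel '[0,0,0,0,0,0,0,0,0,0,0,0,0,0,0,0,0,0,0,0,0,0,0,0,0,0,0,0,0,0]' 0 30
python3 -m handwheel '[-0.007,0.08,0,0,0,0,-0.007,0.08,0,0,0,0,-0.007,0.08,0,0,0,0,-0.007,0.08,0,0,0,0,-0.007,0.078,0,0,0,0]'
python3 -m handwheel '[0,0,0,0,0,0,0,0,0,0,0,0,0,0,0,0,0,0]'
```

```text
time: 2.6
eef_pos: [0.6101, 0.1149, 0.1035]
tcp_rot: [0.675, 0.737, -0.001, -0.001]
contact_force: [0.6, 0.4, -0.9]
opening: 0.596
finger_force: 0.0
time: 3.02
eef_pos: [0.6118, 0.1161, 0.1075]
tcp_rot: [0.675, 0.738, 0.0, 0.001]
contact_force: [-3.7, -2.3, 0.2]
opening: 0.175
finger_force: 30.2
time: 3.43
eef_pos: [0.6067, 0.1743, 0.1074]
tcp_rot: [0.673, 0.74, -0.003, 0.004]
contact_force: [-1.7, -39.9, 6.4]
opening: 0.172
finger_force: 30.7
time: 3.68
eef_pos: [0.6068, 0.1736, 0.1074]
tcp_rot: [0.673, 0.739, -0.003, 0.003]
contact_force: [-3.2, -13.2, 6.3]
opening: 0.174
finger_force: 30.7
```

```bash
python3 -m handwheel '[0,0,0,0,0,0,0,0,0,0,0,0,0,0,0,0,0,0,0,0,0,0,0,0]' 0.6
python3 -m handwheel '[0,0,0.2,0,0,0,0,0,0.2,0,0,0,0,0,0.2,0,0,0,0,0,0.2,0,0,0]'
cat > look.py <<'E'
from h import *
T=np.radians(5.1);O=np.array([.6745,.0203]);RR=np.array([[np.cos(T),-np.sin(T)],[np.sin(T),np.cos(T)]])
import sys
for n in('top','scene'):
    p,d,W,f,c=cam(n)
    if len(sys.argv)>1: cv2.imwrite(f'pics/{n}_{sys.argv[1]}.png',p)
    print(n)
    for q in blobs(W,.1,.125,.33,.78,-.45,.45,12)[0]:
        if max(q[4][:2])<.025: print(q[1],'mid',np.round(q[3],4),'rack mm',np.round((np.array(q[3][:2])-O)@RR*1000,1),'top',round(q[3][2]+q[4][2]/2,3))
print(ctrl.get_state()['eef_pos'])
E
python3 look.py
```

```text
time: 4.02
eef_pos: [0.6067, 0.1773, 0.1061]
tcp_rot: [0.674, 0.738, 0.001, 0.0]
contact_force: [0.5, -0.3, 0.7]
opening: 0.599
finger_force: 0.0
time: 4.35
eef_pos: [0.6062, 0.1771, 0.2268]
tcp_rot: [0.674, 0.738, 0.0, -0.0]
contact_force: [0.6, 0.0, -0.1]
opening: 0.6
finger_force: 0.0
top
[346.0, 121.0] mid [ 0.6865 -0.0907  0.1137] rack mm [   2.1 -111.6] top 0.125
[296.0, 125.0] mid [0.6744 0.0233 0.1142] rack mm [0.2 3. ] top 0.124
[411.0, 210.0] mid [ 0.4798 -0.2337  0.1129] rack mm [-216.5 -235.7] top 0.123
[447.0, 211.0] mid [ 0.4789 -0.3177  0.1126] rack mm [-224.9 -319.3] top 0.125
[415.0, 246.0] mid [ 0.4    -0.2399  0.1117] rack mm [-296.5 -234.8] top 0.123
scene
[389.0, 187.0] mid [0.6073 0.1727 0.1094] rack mm [-53.4 157.8] top 0.119
[214.0, 191.0] mid [ 0.4018 -0.2425  0.1114] rack mm [-295.  -237.5] top 0.122
[227.0, 210.0] mid [ 0.481  -0.237   0.1117] rack mm [-215.6 -239.1] top 0.123
[195.0, 222.0] mid [ 0.4793 -0.3202  0.1122] rack mm [-224.7 -321.8] top 0.124
[354.0, 224.0] mid [0.6755 0.0209 0.1124] rack mm [1.  0.5] top 0.124
[315.0, 246.0] mid [ 0.687  -0.0936  0.1119] rack mm [   2.3 -114.6] top 0.123
[0.60969154 0.17758372 0.2333494 ]
```

```bash
python3 -m handwheel '[0.091,-0.206,0,0,0,0,0.091,-0.206,0,0,0,0,0.091,-0.206,0,0,0,0,0.091,-0.206,0,0,0,0,0.091,-0.206,0,0,0,0]'
python3 -m handwheel '[0,0,0,0,0,0,0,0,-0.2,0,0,0,0,0,-0.2,0,0,0,0,0,-0.2,0,0,0,0,0,-0.2,0,0,0]'
python3 -m handwheel '[0,0,0,0,0,0,0,0,0,0,0,0]'
```

```text
time: 4.87
eef_pos: [0.6748, 0.0212, 0.2247]
tcp_rot: [0.674, 0.739, 0.0, -0.0]
contact_force: [-0.4, 0.2, -0.1]
opening: 0.598
finger_force: 0.0
time: 5.28
eef_pos: [0.6742, 0.0226, 0.1037]
tcp_rot: [0.674, 0.738, 0.0, -0.0]
contact_force: [0.4, 0.2, -0.0]
opening: 0.596
finger_force: 0.0
time: 5.45
eef_pos: [0.6727, 0.0227, 0.1027]
tcp_rot: [0.674, 0.738, -0.002, -0.002]
contact_force: [0.7, -0.5, 0.2]
opening: 0.597
finger_force: 0.0
```

```bash
python3 -m handwheel '[0,0,0,0,0,0,0,0,0,0,0,0,0,0,0,0,0,0,0,0,0,0,0,0,0,0,0.02,0,0,0]' 0 60
python3 -m handwheel '[-0.007,0.0815,0,0,0,0,-0.007,0.0815,0,0,0,0,-0.007,0.0815,0,0,0,0,-0.007,0.0815,0,0,0,0]'
python3 -m handwheel '[-0.007,0.0815,0,0,0,0,-0.007,0.0815,0,0,0,0,-0.007,0.0815,0,0,0,0,-0.007,0.0815,0,0,0,0]'
python3 -m handwheel '[0,0,0,0,0,0,0,0,0,0,0,0]'
python3 look.py c1
```

```text
time: 5.87
eef_pos: [0.6749, 0.0219, 0.1096]
tcp_rot: [0.674, 0.738, 0.0, 0.001]
contact_force: [-0.7, 0.3, -3.0]
opening: 0.145
finger_force: 58.4
time: 6.2
eef_pos: [0.6705, 0.0721, 0.1092]
tcp_rot: [0.674, 0.738, 0.0, 0.001]
contact_force: [0.4, -0.3, -1.3]
opening: 0.145
finger_force: 58.9
time: 6.53
eef_pos: [0.666, 0.1212, 0.1087]
tcp_rot: [0.674, 0.738, 0.0, 0.0]
contact_force: [-3.1, -13.3, 28.0]
opening: 0.144
finger_force: 63.4
time: 6.7
eef_pos: [0.6658, 0.1221, 0.1089]
tcp_rot: [0.674, 0.739, 0.001, -0.001]
contact_force: [-1.2, 3.3, 3.9]
opening: 0.148
finger_force: 59.6
top
[346.0, 121.0] mid [ 0.6865 -0.091   0.1129] rack mm [   2.1 -111.9] top 0.125
[411.0, 210.0] mid [ 0.4797 -0.2339  0.1123] rack mm [-216.6 -235.9] top 0.124
[447.0, 211.0] mid [ 0.4784 -0.3175  0.1119] rack mm [-225.4 -319. ] top 0.124
[415.0, 246.0] mid [ 0.4    -0.24    0.1141] rack mm [-296.6 -234.9] top 0.124
scene
[214.0, 191.0] mid [ 0.4002 -0.2425  0.1133] rack mm [-296.6 -237.4] top 0.125
[227.0, 210.0] mid [ 0.4796 -0.2371  0.1122] rack mm [-217.  -239.1] top 0.124
[195.0, 222.0] mid [ 0.4792 -0.3202  0.112 ] rack mm [-224.8 -321.8] top 0.123
[316.0, 245.0] mid [ 0.6883 -0.0941  0.1129] rack mm [   3.6 -115.2] top 0.124
[0.66597683 0.12071012 0.10874879]
```

```bash
python3 -m handwheel '[-0.08,-0.008,0,0,0,0,-0.08,-0.008,0,0,0,0,-0.08,-0.008,0,0,0,0]'
python3 -m handwheel '[-0.08,-0.008,0,0,0,0,-0.08,-0.008,0,0,0,0,-0.08,-0.008,0,0,0,0]'
python3 -m handwheel '[-0.08,-0.008,0,0,0,0,-0.08,-0.008,0,0,0,0,-0.08,-0.008,0,0,0,0]'
python3 -m handwheel '[-0.08,-0.008,0,0,0,0,-0.08,-0.008,0,0,0,0,0,0,0,0,0,0]'
```

```text
time: 7.05
eef_pos: [0.6311, 0.1152, 0.109]
tcp_rot: [0.675, 0.738, 0.001, 0.002]
contact_force: [3.4, 0.2, 1.9]
opening: 0.139
finger_force: 59.3
time: 7.3
eef_pos: [0.5946, 0.1115, 0.1088]
tcp_rot: [0.675, 0.738, 0.001, 0.001]
contact_force: [0.9, 0.4, -0.9]
opening: 0.139
finger_force: 59.3
time: 7.55
eef_pos: [0.5583, 0.1079, 0.1084]
tcp_rot: [0.675, 0.738, 0.001, 0.001]
contact_force: [1.3, 0.2, -0.5]
opening: 0.143
finger_force: 59.6
time: 7.8
eef_pos: [0.5308, 0.1057, 0.1064]
tcp_rot: [0.675, 0.738, -0.002, -0.002]
contact_force: [-0.0, -0.4, -2.4]
opening: 0.141
finger_force: 59.3
```

```bash
python3 -m handwheel '[0,0,0.14,0,0,0,0,0,0.14,0,0,0,0,0,0.14,0,0,0]'
python3 -m handwheel '[-0.131,0.165,0,0,0,0,-0.131,0.165,0,0,0,0,-0.131,0.165,0,0,0,0,-0.131,0.165,0,0,0,0,-0.131,0.165,0,0,0,0]'
python3 -m handwheel '[-0.131,0.165,0,0,0,0,0,0,0,0,0,0,0,0,0,0,0,0]'
python3 look.py t1
```

```text
time: 8.05
eef_pos: [0.5336, 0.1058, 0.1708]
tcp_rot: [0.675, 0.738, -0.001, -0.001]
contact_force: [0.9, 0.1, -2.5]
opening: 0.143
finger_force: 59.2
time: 8.47
eef_pos: [0.435, 0.2306, 0.1707]
tcp_rot: [0.675, 0.738, -0.001, -0.0]
contact_force: [0.6, -0.5, -2.3]
opening: 0.141
finger_force: 59.3
time: 8.72
eef_pos: [0.4154, 0.2555, 0.1708]
tcp_rot: [0.673, 0.739, -0.001, 0.0]
contact_force: [0.8, -1.5, -2.3]
opening: 0.146
finger_force: 59.4
top
[346.0, 121.0] mid [ 0.6869 -0.091   0.1129] rack mm [   2.5 -112. ] top 0.125
[229.0, 155.0] mid [0.6051 0.175  0.1104] rack mm [-55.4 160.3] top 0.119
[411.0, 210.0] mid [ 0.4799 -0.2337  0.1125] rack mm [-216.4 -235.7] top 0.124
[447.0, 211.0] mid [ 0.4789 -0.3174  0.1122] rack mm [-224.8 -319. ] top 0.124
[415.0, 246.0] mid [ 0.4    -0.2401  0.1137] rack mm [-296.6 -235. ] top 0.125
scene
[389.0, 188.0] mid [0.6074 0.1725 0.1095] rack mm [-53.3 157.6] top 0.119
[214.0, 191.0] mid [ 0.3996 -0.2425  0.1124] rack mm [-297.2 -237.3] top 0.123
[227.0, 210.0] mid [ 0.4798 -0.2369  0.1115] rack mm [-216.8 -238.9] top 0.123
[195.0, 222.0] mid [ 0.4791 -0.3201  0.1115] rack mm [-224.9 -321.7] top 0.123
[316.0, 246.0] mid [ 0.688  -0.0937  0.1124] rack mm [   3.3 -114.7] top 0.125
[0.41673821 0.25444726 0.17119844]
```

```bash
python3 -m handwheel '[0,0,-0.14,0,0,0,0,0,-0.14,0,0,0,0,0,-0.1,0,0,0,0,0,-0.04,0,0,0,0,0,0,0,0,0]'
python3 -m handwheel '[0,0,-0.015,0,0,0,0,0,0,0,0,0,0,0,0,0,0,0]'
python3 look.py t2
```

```text
time: 9.23
eef_pos: [0.4173, 0.254, 0.1085]
tcp_rot: [0.675, 0.738, -0.001, -0.0]
contact_force: [0.8, -0.6, -2.3]
opening: 0.145
finger_force: 59.4
time: 9.48
eef_pos: [0.4177, 0.2546, 0.1076]
tcp_rot: [0.675, 0.738, 0.001, 0.001]
contact_force: [-1.0, -1.1, 3.5]
opening: 0.138
finger_force: 60.1
top
[346.0, 121.0] mid [ 0.6864 -0.0908  0.1126] rack mm [   2.  -111.7] top 0.125
[229.0, 155.0] mid [0.6052 0.1748 0.1106] rack mm [-55.3 160. ] top 0.12
[411.0, 210.0] mid [ 0.4799 -0.2338  0.1125] rack mm [-216.4 -235.8] top 0.124
[447.0, 211.0] mid [ 0.4788 -0.3173  0.1125] rack mm [-224.9 -318.9] top 0.124
[415.0, 246.0] mid [ 0.4    -0.2401  0.1126] rack mm [-296.6 -235. ] top 0.125
scene
[389.0, 188.0] mid [0.6065 0.1727 0.1095] rack mm [-54.2 157.8] top 0.119
[214.0, 191.0] mid [ 0.4002 -0.2426  0.1118] rack mm [-296.6 -237.5] top 0.123
[227.0, 210.0] mid [ 0.4808 -0.2367  0.1124] rack mm [-215.8 -238.8] top 0.124
[195.0, 222.0] mid [ 0.4799 -0.3201  0.112 ] rack mm [-224.1 -321.8] top 0.123
[316.0, 246.0] mid [ 0.6875 -0.0946  0.1126] rack mm [   2.7 -115.6] top 0.124
[0.41762484 0.25467769 0.10763142]
```

View pics/scene_t2.png

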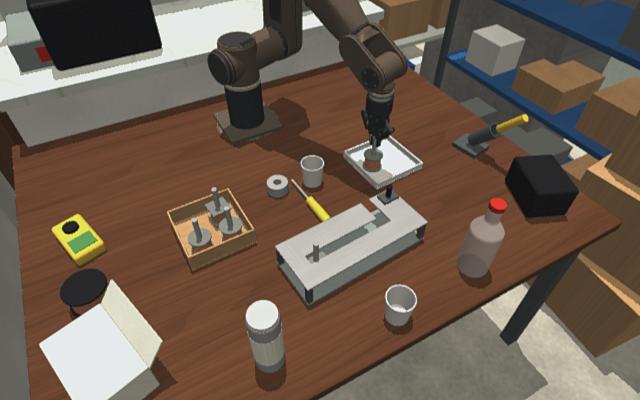

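The picture shows the first dry coil standing in the tray at about (373,160), still gripped. I'll release it and go for the second.

```bash
python3 -m handwheel '[0,0,0,0,0,0,0,0,0,0,0,0,0,0,0,0,0,0,0,0,0,0,0,0]' 0.6
python3 -m handwheel '[0,0,0.2,0,0,0,0,0,0.2,0,0,0,0,0,0.2,0,0,0,0,0,0.2,0,0,0]'
python3 -m handwheel '[0.164,-0.21,0,0,0,0,0.164,-0.21,0,0,0,0,0.164,-0.21,0,0,0,0,0.164,-0.21,0,0,0,0,0.164,-0.21,0,0,0,0]'
python3 -m handwheel '[0.164,-0.21,0,0,0,0,0.164,-0.21,0,0,0,0,0.164,-0.21,0,0,0,0,0.164,-0.21,0,0,0,0,0.164,-0.21,0,0,0,0]'
python3 look.py d2
python3 -m handwheel '[0.164,-0.217,0,0,0,0,0,0,0,0,0,0,0,0,0,0,0,0]'
```

```text
time: 9.92
eef_pos: [0.416, 0.255, 0.106]
tcp_rot: [0.674, 0.738, -0.0, -0.0]
contact_force: [-0.6, -0.0, -0.2]
opening: 0.601
finger_force: 0.0
time: 10.25
eef_pos: [0.4157, 0.255, 0.2272]
tcp_rot: [0.674, 0.738, -0.0, -0.0]
contact_force: [1.0, -0.2, 0.0]
opening: 0.599
finger_force: 0.0
time: 10.67
eef_pos: [0.5399, 0.0961, 0.2262]
tcp_rot: [0.674, 0.738, 0.0, -0.0]
contact_force: [0.9, 0.7, 0.8]
opening: 0.605
finger_force: 0.0
time: 11.08
eef_pos: [0.663, -0.0616, 0.2257]
tcp_rot: [0.675, 0.738, -0.0, -0.0]
contact_force: [0.4, -0.4, 0.5]
opening: 0.603
finger_force: 0.0
top
[230.0, 155.0] mid [0.6052 0.1745 0.1096] rack mm [-55.3 159.7] top 0.119
[411.0, 210.0] mid [ 0.4797 -0.2341  0.1122] rack mm [-216.6 -236.1] top 0.124
[447.0, 211.0] mid [ 0.4788 -0.3175  0.1135] rack mm [-225.  -319.1] top 0.124
[191.0, 239.0] mid [0.4169 0.2553 0.1125] rack mm [-235.7  257. ] top 0.124
[414.0, 246.0] mid [ 0.4    -0.2405  0.1121] rack mm [-296.6 -235.4] top 0.124
scene
[375.0, 138.0] mid [0.4164 0.254  0.1144] rack mm [-236.3  255.7] top 0.124
[389.0, 188.0] mid [0.606  0.1715 0.1094] rack mm [-54.8 156.7] top 0.118
[214.0, 191.0] mid [ 0.4013 -0.2425  0.1119] rack mm [-295.5 -237.5] top 0.124
[227.0, 210.0] mid [ 0.4817 -0.2366  0.1117] rack mm [-214.9 -238.7] top 0.123
[195.0, 222.0] mid [ 0.48   -0.3201  0.1119] rack mm [-224.  -321.8] top 0.124
[315.0, 246.0] mid [ 0.6867 -0.0936  0.1123] rack mm [   2.  -114.5] top 0.124
[ 0.66439911 -0.0648929   0.22502251]
time: 11.43
eef_pos: [0.6867, -0.0933, 0.2249]
tcp_rot: [0.675, 0.738, -0.0, -0.001]
contact_force: [-0.4, 0.8, -0.9]
opening: 0.602
finger_force: 0.0
```

```bash
python3 -m handwheel '[0,0,-0.2,0,0,0,0,0,-0.2,0,0,0,0,0,-0.2,0,0,0,0,0,-0.2,0,0,0,0,0,0,0,0,0]'
python3 -m handwheel '[0,0,0,0,0,0,0,0,0,0,0,0,0,0,0,0,0,0,0,0,0,0,0,0,0,0,0.02,0,0,0]' 0 60
python3 -m handwheel '[-0.01,0.1,0,0,0,0,-0.01,0.1,0,0,0,0,-0.01,0.1,0,0,0,0,-0.01,0.1,0,0,0,0,-0.01,0.1,0,0,0,0]'
python3 -m handwheel '[-0.01,0.1,0,0,0,0,-0.01,0.1,0,0,0,0,-0.01,0.1,0,0,0,0,-0.01,0.1,0,0,0,0,-0.01,0.1,0,0,0,0]'
python3 -m handwheel '[-0.01,0.1,0,0,0,0,-0.01,0.1,0,0,0,0,-0.01,0.1,0,0,0,0,-0.01,0.1,0,0,0,0,0,0,0,0,0,0]'
```

```text
time: 11.85
eef_pos: [0.6816, -0.0897, 0.0986]
tcp_rot: [0.674, 0.739, -0.003, -0.006]
contact_force: [-1.4, 1.1, -1.9]
opening: 0.602
finger_force: 0.0
time: 12.27
eef_pos: [0.6875, -0.0926, 0.1111]
tcp_rot: [0.674, 0.738, 0.001, 0.001]
contact_force: [-0.4, -1.4, -2.4]
opening: 0.144
finger_force: 58.4
time: 12.68
eef_pos: [0.6797, -0.0159, 0.1105]
tcp_rot: [0.674, 0.739, 0.0, 0.001]
contact_force: [0.5, 0.3, -1.8]
opening: 0.141
finger_force: 59.6
time: 13.1
eef_pos: [0.6721, 0.0588, 0.1104]
tcp_rot: [0.674, 0.739, 0.0, 0.001]
contact_force: [-3.3, -10.1, 18.7]
opening: 0.143
finger_force: 61.5
time: 13.52
eef_pos: [0.6661, 0.121, 0.1108]
tcp_rot: [0.674, 0.739, 0.001, 0.0]
contact_force: [0.2, 0.0, 7.9]
opening: 0.141
finger_force: 61.9
```

```bash
python3 -m handwheel '[-0.08,-0.008,0,0,0,0,-0.08,-0.008,0,0,0,0,-0.08,-0.008,0,0,0,0,-0.08,-0.008,0,0,0,0]'
python3 -m handwheel '[-0.08,-0.008,0,0,0,0,-0.08,-0.008,0,0,0,0,-0.08,-0.008,0,0,0,0,-0.08,-0.008,0,0,0,0]'
python3 -m handwheel '[-0.08,-0.008,0,0,0,0,-0.08,-0.008,0,0,0,0,-0.08,-0.008,0,0,0,0,0,0,0,0,0,0]'
python3 -m handwheel '[0,0,0.14,0,0,0,0,0,0.14,0,0,0,0,0,0.14,0,0,0]'
python3 -m handwheel '[0,0.25,0,0,0,0,0,0.25,0,0,0,0,0,0.25,0,0,0,0,0,0.25,0,0,0,0,0,0.25,0,0,0,0]'
python3 -m handwheel '[0,0.26,0,0,0,0,-0.198,0,0,0,0,0,-0.198,0,0,0,0,0,-0.198,0,0,0,0,0,-0.198,0,0,0,0,0]'
python3 -m handwheel '[0,0,0,0,0,0,0,0,0,0,0,0]'
```

```text
time: 13.85
eef_pos: [0.6196, 0.1146, 0.1108]
tcp_rot: [0.675, 0.738, 0.004, 0.002]
contact_force: [3.9, 1.0, 4.2]
opening: 0.14
finger_force: 61.8
time: 14.18
eef_pos: [0.5704, 0.1097, 0.11]
tcp_rot: [0.675, 0.738, 0.003, 0.001]
contact_force: [2.5, 0.3, 2.1]
opening: 0.141
finger_force: 61.5
time: 14.52
eef_pos: [0.5292, 0.1058, 0.1063]
tcp_rot: [0.674, 0.738, -0.002, -0.004]
contact_force: [0.1, -1.3, -3.0]
opening: 0.142
finger_force: 60.7
time: 14.77
eef_pos: [0.5325, 0.1054, 0.1709]
tcp_rot: [0.674, 0.738, -0.001, -0.002]
contact_force: [0.6, 0.3, -1.9]
opening: 0.144
finger_force: 60.7
time: 15.18
eef_pos: [0.5325, 0.2944, 0.1707]
tcp_rot: [0.675, 0.738, -0.001, -0.001]
contact_force: [0.1, 0.6, -2.1]
opening: 0.145
finger_force: 60.8
time: 15.6
eef_pos: [0.4123, 0.3316, 0.1701]
tcp_rot: [0.674, 0.738, -0.002, -0.002]
contact_force: [0.4, 0.4, -1.9]
opening: 0.146
finger_force: 60.8
time: 15.77
eef_pos: [0.4125, 0.3314, 0.1706]
tcp_rot: [0.674, 0.739, -0.001, -0.001]
contact_force: [0.2, 0.6, -2.0]
opening: 0.145
finger_force: 60.7
```

```bash
python3 -m handwheel '[0,0,-0.14,0,0,0,0,0,-0.14,0,0,0,0,0,-0.1,0,0,0,0,0,-0.04,0,0,0,0,0,0,0,0,0]'
python3 -m handwheel '[0,0,-0.015,0,0,0,0,0,0,0,0,0,0,0,0,0,0,0]'
python3 -m handwheel '[0,0,-0.01,0,0,0,0,0,0,0,0,0]'
```

```text
time: 16.18
eef_pos: [0.4162, 0.3312, 0.11]
tcp_rot: [0.675, 0.738, -0.001, -0.0]
contact_force: [-1.3, -1.3, 2.0]
opening: 0.143
finger_force: 61.2
time: 16.43
eef_pos: [0.4166, 0.3313, 0.1098]
tcp_rot: [0.675, 0.738, -0.0, 0.0]
contact_force: [-3.7, -3.5, 11.6]
opening: 0.143
finger_force: 62.4
time: 16.6
eef_pos: [0.417, 0.3314, 0.1097]
tcp_rot: [0.675, 0.738, -0.0, 0.0]
contact_force: [-5.9, -5.4, 18.0]
opening: 0.144
finger_force: 63.4
```

```bash
python3 -m handwheel '[0,0,0.02,0,0,0,0,0,0,0,0,0,0,0,0,0,0,0,0,0,0,0,0,0]' 0.6
python3 -m handwheel '[0,0,0.2,0,0,0,0,0,0.2,0,0,0,0,0,0.2,0,0,0,0,0,0.2,0,0,0]'
python3 -m handwheel '[0.028,-0.25,0,0,0,0,0.028,-0.25,0,0,0,0,0.028,-0.25,0,0,0,0,0.028,-0.25,0,0,0,0,0.028,-0.25,0,0,0,0]'
python3 -m handwheel '[0.028,-0.25,0,0,0,0,0.028,-0.25,0,0,0,0,0.028,-0.25,0,0,0,0,0.028,-0.25,0,0,0,0,0.028,-0.25,0,0,0,0]'
python3 look.py d3
```

```text
time: 16.93
eef_pos: [0.4153, 0.3308, 0.1082]
tcp_rot: [0.675, 0.738, -0.0, -0.0]
contact_force: [0.2, -0.3, -0.0]
opening: 0.598
finger_force: 0.0
time: 17.27
eef_pos: [0.4147, 0.3306, 0.2291]
tcp_rot: [0.675, 0.738, -0.001, -0.0]
contact_force: [1.1, 0.1, -1.2]
opening: 0.604
finger_force: 0.0
time: 17.68
eef_pos: [0.4357, 0.1418, 0.2282]
tcp_rot: [0.674, 0.739, 0.0, -0.0]
contact_force: [0.7, -0.2, -0.5]
opening: 0.603
finger_force: 0.0
time: 18.1
eef_pos: [0.4568, -0.0461, 0.2283]
tcp_rot: [0.675, 0.738, 0.0, -0.0]
contact_force: [1.1, 0.1, -0.2]
opening: 0.598
finger_force: 0.0
top
[229.0, 155.0] mid [0.6053 0.1749 0.1098] rack mm [-55.2 160.1] top 0.119
[411.0, 210.0] mid [ 0.4798 -0.234   0.1133] rack mm [-216.5 -236. ] top 0.125
[447.0, 211.0] mid [ 0.4788 -0.3175  0.1128] rack mm [-225.  -319.1] top 0.124
[161.0, 239.0] mid [0.4179 0.32   0.1126] rack mm [-228.9  321.3] top 0.125
[191.0, 239.0] mid [0.4169 0.2558 0.1124] rack mm [-235.6  257.5] top 0.125
[414.0, 246.0] mid [ 0.4    -0.2401  0.112 ] rack mm [-296.6 -235. ] top 0.124
scene
[393.0, 133.0] mid [0.4177 0.3187 0.1113] rack mm [-229.3  320. ] top 0.122
[375.0, 139.0] mid [0.4164 0.254  0.1125] rack mm [-236.3  255.7] top 0.124
[389.0, 187.0] mid [0.6064 0.1719 0.1096] rack mm [-54.4 157.1] top 0.119
[214.0, 191.0] mid [ 0.4011 -0.2427  0.112 ] rack mm [-295.7 -237.7] top 0.123
[227.0, 210.0] mid [ 0.4803 -0.2369  0.1121] rack mm [-216.3 -238.9] top 0.124
[195.0, 222.0] mid [ 0.4805 -0.3201  0.1128] rack mm [-223.5 -321.8] top 0.123
[ 0.45747887 -0.04867957  0.22847536]
```

View pics/top_d3.png

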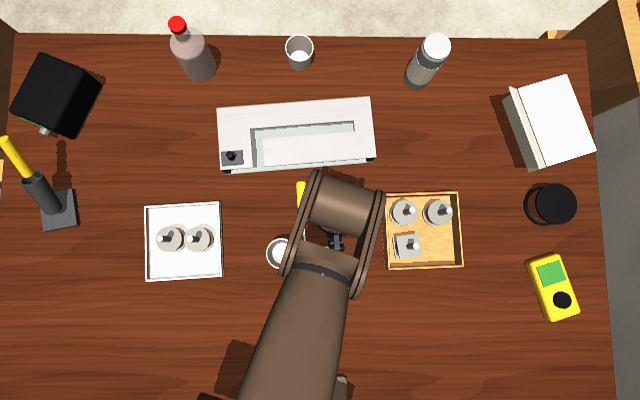

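The tray at (184,240) holds both dry coils at (171,238) and (201,238), and the rack lane is empty. Both stems measure upright, and no bystander has moved. Next is the fresh coil at (403,211).

```bash
python3 -m handwheel '[0.03,-0.249,0,0,0,0,0.03,-0.249,0,0,0,0,0.03,-0.249,0,0,0,0,0.03,-0.249,0,0,0,0,0.03,-0.249,0,0,0,0]'
python3 -m handwheel '[0,0,0,0,0,0,0,0,0,0,0,0,0,0,0,0,0,0]'
python3 -c "
from plant import ctrl
print(ctrl.get_state()['eef_pos'])"
```

```text
time: 18.62
eef_pos: [0.4797, -0.2317, 0.2281]
tcp_rot: [0.674, 0.738, 0.0, -0.0]
contact_force: [0.5, -0.5, -0.1]
opening: 0.601
finger_force: 0.0
time: 18.87
eef_pos: [0.4794, -0.2299, 0.2278]
tcp_rot: [0.674, 0.738, 0.0, -0.001]
contact_force: [0.1, 0.5, -0.2]
opening: 0.6
finger_force: 0.0
[ 0.47938554 -0.22986895  0.22779396]
```

```bash
python3 -m handwheel '[0.003,-0.036,-0.2,0,0,0,0,0,-0.2,0,0,0,0,0,-0.2,0,0,0,0,0,-0.2,0,0,0,0,0,-0.025,0,0,0]'
python3 -m handwheel '[0,0,0,0,0,0,0,0,0,0,0,0,0,0,0,0,0,0,0,0,0,0,0,0,0,0,0,0,0,0]' 0 90
python3 -m handwheel '[0,0,0.12,0,0,0,0,0,0.16,0,0,0,0,0,0.16,0,0,0,0,0,0.16,0,0,0]'
python3 -m handwheel '[0,0,0,0,0,0,0,0,0,0,0,0,0,0,0,0,0,0]'
python3 look.py f1
```

```text
time: 19.28
eef_pos: [0.4766, -0.2318, 0.099]
tcp_rot: [0.674, 0.739, -0.0, -0.006]
contact_force: [-0.6, 1.3, -1.6]
opening: 0.602
finger_force: 0.0
time: 19.7
eef_pos: [0.4814, -0.237, 0.1073]
tcp_rot: [0.674, 0.738, 0.0, 0.002]
contact_force: [-0.2, 1.7, 4.1]
opening: 0.137
finger_force: 87.8
time: 20.03
eef_pos: [0.4796, -0.2363, 0.196]
tcp_rot: [0.675, 0.738, -0.0, -0.0]
contact_force: [0.7, -0.2, -2.3]
opening: 0.132
finger_force: 87.7
time: 20.28
eef_pos: [0.4793, -0.236, 0.1938]
tcp_rot: [0.675, 0.738, -0.0, -0.001]
contact_force: [-0.8, 0.5, -2.2]
opening: 0.135
finger_force: 87.9
top
[229.0, 155.0] mid [0.6051 0.1748 0.1093] rack mm [-55.4 160.1] top 0.118
[161.0, 239.0] mid [0.418  0.3203 0.1124] rack mm [-228.8  321.6] top 0.124
[191.0, 239.0] mid [0.4169 0.2556 0.1126] rack mm [-235.7  257.3] top 0.125
scene
[393.0, 133.0] mid [0.4185 0.3195 0.1126] rack mm [-228.4  320.8] top 0.124
[375.0, 139.0] mid [0.415  0.256  0.1131] rack mm [-237.5  257.8] top 0.124
[389.0, 187.0] mid [0.607  0.1729 0.11  ] rack mm [-53.7 158. ] top 0.119
[214.0, 191.0] mid [ 0.3995 -0.2426  0.113 ] rack mm [-297.3 -237.4] top 0.124
[195.0, 222.0] mid [ 0.4794 -0.32    0.1121] rack mm [-224.6 -321.6] top 0.124
[ 0.47885857 -0.23568925  0.19265585]
```

View pics/scene_f1.png

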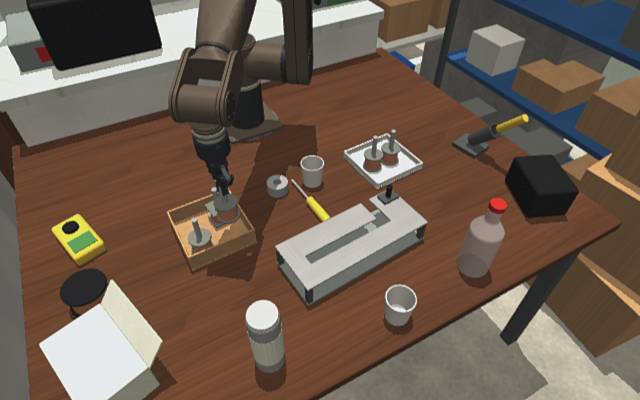

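The first fresh coil hangs upright in the gripper over the bin at (225,205). I'll carry it to the mouth.

```bash
python3 -m handwheel '[0.015,0.12,0,0,0,0,0.034,0.23,0,0,0,0,0.034,0.24,0,0,0,0,0.034,0.24,0,0,0,0,0.034,0.24,0,0,0,0]'
python3 -m handwheel '[0.034,0.24,0,0,0,0,0.034,0.24,0,0,0,0,0.034,0.24,0,0,0,0,0.034,0.24,0,0,0,0,0.02,0.14,0,0,0,0]'
python3 -m handwheel '[0,0.12,0,0,0,0,0,0,0,0,0,0,0,0,-0.15,0,0,0,0,0,-0.2,0,0,0,0,0,-0.15,0,0,0]'
python3 -m handwheel '[0,0,-0.06,0,0,0,0,0,0,0,0,0,0,0,0,0,0,0]'
python3 -c "
from plant import ctrl
print(ctrl.get_state()['eef_pos'])"
```

```text
time: 20.8
eef_pos: [0.5016, -0.0743, 0.193]
tcp_rot: [0.675, 0.738, -0.001, -0.001]
contact_force: [0.3, 0.1, -1.5]
opening: 0.136
finger_force: 87.8
time: 21.22
eef_pos: [0.5249, 0.0923, 0.193]
tcp_rot: [0.674, 0.739, -0.001, -0.002]
contact_force: [0.4, -0.4, -2.1]
opening: 0.135
finger_force: 87.9
time: 21.63
eef_pos: [0.5248, 0.1066, 0.1171]
tcp_rot: [0.674, 0.738, -0.001, -0.001]
contact_force: [0.2, -0.7, -3.0]
opening: 0.135
finger_force: 88.0
time: 21.88
eef_pos: [0.5258, 0.1066, 0.1104]
tcp_rot: [0.675, 0.738, -0.001, -0.0]
contact_force: [0.6, -0.2, -2.1]
opening: 0.135
finger_force: 88.0
[0.52582991 0.10659905 0.11042159]
```

```bash
python3 -m handwheel '[0.08,0.008,-0.01,0,0,0,0.08,0.008,0,0,0,0,0.08,0.008,0,0,0,0,0.08,0.008,0,0,0,0]'
python3 -m handwheel '[0.08,0.008,0,0,0,0,0.08,0.008,0,0,0,0,0.08,0.008,0,0,0,0,0.08,0.008,0,0,0,0]'
python3 -m handwheel '[0.08,0.007,0,0,0,0,0.08,0.007,0,0,0,0,0.08,0.007,0,0,0,0,0.05,0.004,0,0,0,0,0,0,0,0,0,0]'
python3 -c "
from plant import ctrl
print(ctrl.get_state()['eef_pos'])"
```

```text
time: 22.22
eef_pos: [0.5761, 0.1117, 0.1118]
tcp_rot: [0.675, 0.738, 0.001, 0.002]
contact_force: [-0.3, -0.6, -1.8]
opening: 0.134
finger_force: 88.0
time: 22.55
eef_pos: [0.6242, 0.1165, 0.1119]
tcp_rot: [0.675, 0.738, 0.001, 0.002]
contact_force: [-0.7, 0.2, -2.1]
opening: 0.135
finger_force: 88.0
time: 22.97
eef_pos: [0.668, 0.1202, 0.1115]
tcp_rot: [0.675, 0.738, 0.002, 0.002]
contact_force: [-0.6, -1.0, -1.2]
opening: 0.136
finger_force: 88.0
[0.66795819 0.12015274 0.11154975]
```

```bash
python3 -m handwheel '[0.006,-0.09,0,0,0,0,0.006,-0.09,0,0,0,0,0.006,-0.09,0,0,0,0,0.006,-0.09,0,0,0,0]'
python3 -m handwheel '[0.008,-0.09,0,0,0,0,0.008,-0.09,0,0,0,0,0.008,-0.09,0,0,0,0,0.008,-0.09,0,0,0,0]'
python3 -m handwheel '[0.008,-0.09,0,0,0,0,0.008,-0.09,0,0,0,0,0.008,-0.09,0,0,0,0,0.008,-0.09,0,0,0,0]'
python3 -m handwheel '[0.008,-0.09,0,0,0,0,0.008,-0.09,0,0,0,0,0.008,-0.09,0,0,0,0,0.008,-0.06,0,0,0,0]'
python3 -m handwheel '[0,0,-0.02,0,0,0,0,0,0,0,0,0,0,0,0,0,0,0]'
python3 look.py g1
```

```text
time: 23.3
eef_pos: [0.6686, 0.0645, 0.1094]
tcp_rot: [0.675, 0.738, -0.0, -0.0]
contact_force: [0.7, 0.1, -1.2]
opening: 0.135
finger_force: 88.0
time: 23.63
eef_pos: [0.6739, 0.0107, 0.1094]
tcp_rot: [0.675, 0.738, -0.0, 0.0]
contact_force: [-0.3, 0.6, -2.3]
opening: 0.137
finger_force: 88.0
time: 23.97
eef_pos: [0.6788, -0.0429, 0.1093]
tcp_rot: [0.674, 0.738, -0.0, -0.0]
contact_force: [0.1, 0.1, -1.0]
opening: 0.136
finger_force: 88.0
time: 24.3
eef_pos: [0.6836, -0.093, 0.1093]
tcp_rot: [0.675, 0.738, -0.0, 0.0]
contact_force: [-0.2, 0.1, -1.6]
opening: 0.133
finger_force: 88.0
time: 24.55
eef_pos: [0.6846, -0.0927, 0.1086]
tcp_rot: [0.674, 0.738, -0.0, 0.002]
contact_force: [-1.7, -3.5, 6.1]
opening: 0.139
finger_force: 88.9
top
[230.0, 155.0] mid [0.6052 0.1749 0.1104] rack mm [-55.3 160.1] top 0.12
[447.0, 211.0] mid [ 0.4785 -0.3176  0.1124] rack mm [-225.3 -319.1] top 0.125
[161.0, 238.0] mid [0.418  0.3208 0.1126] rack mm [-228.8  322.1] top 0.125
[191.0, 239.0] mid [0.4169 0.2554 0.1118] rack mm [-235.7  257.1] top 0.123
[414.0, 246.0] mid [ 0.4    -0.2399  0.1126] rack mm [-296.5 -234.8] top 0.125
scene
[393.0, 133.0] mid [0.4183 0.3194 0.1118] rack mm [-228.6  320.7] top 0.123
[375.0, 139.0] mid [0.4164 0.2532 0.1124] rack mm [-236.4  254.9] top 0.124
[389.0, 187.0] mid [0.6065 0.173  0.1091] rack mm [-54.2 158.1] top 0.118
[214.0, 191.0] mid [ 0.4004 -0.2428  0.1121] rack mm [-296.4 -237.7] top 0.124
[195.0, 222.0] mid [ 0.4795 -0.3201  0.1122] rack mm [-224.5 -321.7] top 0.124
[ 0.68462627 -0.09253957  0.1086121 ]
```

```bash
python3 -m handwheel '[0,0,0,0,0,0,0,0,0,0,0,0,0,0,0,0,0,0,0,0,0,0,0,0]' 0.6
python3 -m handwheel '[0,0,0.2,0,0,0,0,0,0.2,0,0,0,0,0,0.2,0,0,0,0,0,0.2,0,0,0]'
python3 -m handwheel '[-0.171,-0.188,0,0,0,0,-0.171,-0.188,0,0,0,0,-0.171,-0.188,0,0,0,0,-0.171,-0.188,0,0,0,0]'
python3 -m handwheel '[-0.171,-0.188,0,0,0,0,-0.171,-0.188,0,0,0,0,-0.171,-0.188,0,0,0,0,-0.171,-0.188,0,0,0,0,0,0,0,0,0,0]'
python3 -m handwheel '[0,0,0,0,0,0,0,0,0,0,0,0]'
python3 look.py g2
```

```text
time: 24.98
eef_pos: [0.6831, -0.0903, 0.1056]
tcp_rot: [0.674, 0.738, -0.0, -0.001]
contact_force: [-0.5, -0.0, -0.4]
opening: 0.599
finger_force: 0.0
time: 25.32
eef_pos: [0.6831, -0.0905, 0.2269]
tcp_rot: [0.674, 0.738, -0.0, -0.001]
contact_force: [0.6, 0.2, 1.1]
opening: 0.596
finger_force: 0.0
time: 25.65
eef_pos: [0.5798, -0.2041, 0.2262]
tcp_rot: [0.674, 0.739, 0.0, -0.0]
contact_force: [0.5, -1.4, -0.0]
opening: 0.601
finger_force: 0.0
time: 26.07
eef_pos: [0.4748, -0.3204, 0.226]
tcp_rot: [0.676, 0.736, -0.001, -0.0]
contact_force: [0.4, -0.6, 0.9]
opening: 0.602
finger_force: 0.0
time: 26.23
eef_pos: [0.4784, -0.3163, 0.2261]
tcp_rot: [0.675, 0.738, 0.0, -0.0]
contact_force: [-0.8, 0.2, 0.5]
opening: 0.598
finger_force: 0.0
top
[346.0, 122.0] mid [ 0.6833 -0.0899  0.1138] rack mm [  -1.  -110.5] top 0.125
[229.0, 155.0] mid [0.6055 0.175  0.1109] rack mm [-55.  160.2] top 0.119
[447.0, 211.0] mid [ 0.4784 -0.3172  0.1131] rack mm [-225.3 -318.7] top 0.125
[161.0, 238.0] mid [0.418  0.32   0.1127] rack mm [-228.8  321.3] top 0.124
[191.0, 239.0] mid [0.4168 0.2557 0.1124] rack mm [-235.8  257.4] top 0.124
[415.0, 246.0] mid [ 0.4    -0.2401  0.1138] rack mm [-296.6 -235. ] top 0.125
scene
[393.0, 133.0] mid [0.4178 0.3174 0.1126] rack mm [-229.3  318.7] top 0.125
[375.0, 139.0] mid [0.4167 0.2535 0.1125] rack mm [-236.   255.2] top 0.124
[389.0, 187.0] mid [0.6078 0.1734 0.11  ] rack mm [-52.8 158.4] top 0.12
[214.0, 191.0] mid [ 0.3999 -0.2427  0.112 ] rack mm [-296.9 -237.5] top 0.123
[195.0, 222.0] mid [ 0.4799 -0.3201  0.1117] rack mm [-224.1 -321.8] top 0.123
[316.0, 244.0] mid [ 0.6837 -0.0915  0.1126] rack mm [  -0.8 -112.2] top 0.125
[ 0.47903603 -0.31561554  0.22613317]
```

```bash
python3 -m handwheel '[0.003,-0.02,-0.2,0,0,0,0,0,-0.2,0,0,0,0,0,-0.2,0,0,0,0,0,-0.2,0,0,0,0,0,-0.013,0,0,0]'
python3 -m handwheel '[0,0,0,0,0,0,0,0,0,0,0,0,0,0,0,0,0,0,0,0,0,0,0,0,0,0,0,0,0,0]' 0 90
python3 -m handwheel '[0,0,0.12,0,0,0,0,0,0.16,0,0,0,0,0,0.16,0,0,0,0,0,0.16,0,0,0,0,0,0,0,0,0]'
python3 -m handwheel '[0.02,0.12,0,0,0,0,0.027,0.23,0,0,0,0,0.027,0.24,0,0,0,0,0.027,0.24,0,0,0,0,0.027,0.24,0,0,0,0]'
python3 -m handwheel '[0.027,0.24,0,0,0,0,0.027,0.24,0,0,0,0,0.027,0.24,0,0,0,0,0.027,0.24,0,0,0,0,0.027,0.24,0,0,0,0]'
python3 -m handwheel '[0.027,0.24,0,0,0,0,0.02,0.21,0,0,0,0,0,0.12,0,0,0,0,0,0,0,0,0,0,0,0,0,0,0,0]'
python3 look.py g3
```

```text
time: 26.75
eef_pos: [0.4764, -0.3153, 0.0977]
tcp_rot: [0.674, 0.739, 0.0, -0.006]
contact_force: [-1.7, 1.1, -1.0]
opening: 0.597
finger_force: 0.0
time: 27.17
eef_pos: [0.4803, -0.3207, 0.1072]
tcp_rot: [0.674, 0.738, 0.0, 0.003]
contact_force: [0.6, 0.8, 4.5]
opening: 0.135
finger_force: 87.7
time: 27.58
eef_pos: [0.4809, -0.3218, 0.2008]
tcp_rot: [0.674, 0.738, -0.0, 0.006]
contact_force: [0.9, -1.4, -0.9]
opening: 0.139
finger_force: 87.9
time: 28.0
eef_pos: [0.497, -0.1575, 0.193]
tcp_rot: [0.675, 0.738, -0.0, -0.001]
contact_force: [-0.2, 0.2, -1.7]
opening: 0.135
finger_force: 87.8
time: 28.42
eef_pos: [0.5173, 0.0226, 0.1932]
tcp_rot: [0.675, 0.738, -0.0, -0.0]
contact_force: [1.3, -0.9, -1.6]
opening: 0.133
finger_force: 87.8
time: 28.83
eef_pos: [0.5244, 0.107, 0.1931]
tcp_rot: [0.674, 0.739, -0.001, -0.0]
contact_force: [-0.6, -0.6, -1.4]
opening: 0.135
finger_force: 87.9
top
[346.0, 122.0] mid [ 0.6836 -0.0899  0.113 ] rack mm [  -0.7 -110.6] top 0.124
[161.0, 238.0] mid [0.4181 0.3202 0.1126] rack mm [-228.7  321.5] top 0.125
[191.0, 239.0] mid [0.4169 0.2556 0.1123] rack mm [-235.7  257.3] top 0.124
[414.0, 246.0] mid [ 0.4    -0.2401  0.1122] rack mm [-296.6 -235. ] top 0.124
scene
[393.0, 133.0] mid [0.4179 0.3175 0.1127] rack mm [-229.2  318.8] top 0.124
[375.0, 138.0] mid [0.4166 0.2535 0.1125] rack mm [-236.1  255.2] top 0.123
[389.0, 187.0] mid [0.6069 0.1728 0.1096] rack mm [-53.8 157.9] top 0.118
[214.0, 191.0] mid [ 0.4    -0.2425  0.112 ] rack mm [-296.8 -237.4] top 0.124
[316.0, 244.0] mid [ 0.6834 -0.0915  0.1125] rack mm [  -1.1 -112.1] top 0.124
[0.52481761 0.10559522 0.19356373]
```

View pics/scene_g3.png

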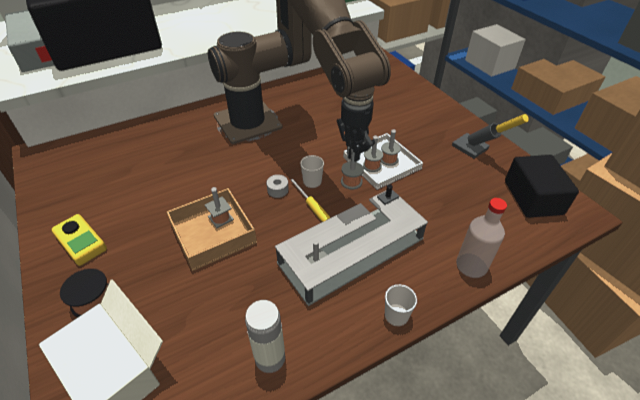

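The second fresh coil hangs in front of the mouth at (352,180). Only the square coil is left in the bin, at (218,205), so there were two fresh coils.

```bash
python3 -m handwheel '[0,0.005,-0.15,0,0,0,0,0,-0.2,0,0,0,0,0,-0.15,0,0,0,0,0,-0.065,0,0,0,0,0,0,0,0,0]'
python3 -m handwheel '[0.08,0.008,0,0,0,0,0.08,0.008,0,0,0,0,0.08,0.008,0,0,0,0,0.08,0.008,0,0,0,0]'
python3 -m handwheel '[0.08,0.008,0,0,0,0,0.08,0.008,0,0,0,0,0.08,0.008,0,0,0,0,0.08,0.008,0,0,0,0]'
python3 -m handwheel '[0.08,0.007,0,0,0,0,0.08,0.007,0,0,0,0,0.08,0.007,0,0,0,0,0.05,0.004,0,0,0,0,0,0,0,0,0,0]'
python3 -c "
from plant import ctrl
print(ctrl.get_state()['eef_pos'])"
```

```text
time: 29.35
eef_pos: [0.523, 0.1058, 0.1065]
tcp_rot: [0.675, 0.738, -0.002, -0.002]
contact_force: [-0.6, 0.4, -2.0]
opening: 0.138
finger_force: 87.9
time: 29.68
eef_pos: [0.5752, 0.1112, 0.1118]
tcp_rot: [0.675, 0.738, 0.001, 0.001]
contact_force: [-0.0, 0.9, -1.4]
opening: 0.135
finger_force: 88.0
time: 30.02
eef_pos: [0.6232, 0.116, 0.1118]
tcp_rot: [0.675, 0.738, 0.001, 0.001]
contact_force: [0.6, -0.8, -2.2]
opening: 0.138
finger_force: 88.0
time: 30.43
eef_pos: [0.6671, 0.1198, 0.1116]
tcp_rot: [0.675, 0.738, 0.001, 0.001]
contact_force: [-0.1, 0.3, -1.1]
opening: 0.134
finger_force: 88.0
[0.66709296 0.11977404 0.11157091]
```

```bash
python3 -m handwheel '[0.006,-0.09,0,0,0,0,0.006,-0.09,0,0,0,0,0.006,-0.09,0,0,0,0,0.006,-0.09,0,0,0,0]'
python3 -m handwheel '[0.008,-0.09,0,0,0,0,0.008,-0.09,0,0,0,0,0.008,-0.09,0,0,0,0,0.008,-0.09,0,0,0,0,0.008,-0.07,0,0,0,0]'
python3 -m handwheel '[0,0,-0.02,0,0,0,0,0,0,0,0,0,0,0,0,0,0,0]'
python3 -m handwheel '[0,0,0,0,0,0,0,0,0,0,0,0,0,0,0,0,0,0,0,0,0,0,0,0]' 0.6
python3 -m handwheel '[0,0,0.2,0,0,0,0,0,0.2,0,0,0,0,0,0.2,0,0,0,0,0,0.2,0,0,0,0,0,0,0,0,0]'
python3 look.py g4
```

```text
time: 30.77
eef_pos: [0.6679, 0.0644, 0.1097]
tcp_rot: [0.675, 0.738, -0.0, -0.0]
contact_force: [-0.1, 0.5, -1.8]
opening: 0.134
finger_force: 88.0
time: 31.18
eef_pos: [0.6744, 0.0, 0.1096]
tcp_rot: [0.675, 0.738, -0.0, 0.0]
contact_force: [-0.3, -0.5, -2.1]
opening: 0.134
finger_force: 88.0
time: 31.43
eef_pos: [0.6754, 0.001, 0.1083]
tcp_rot: [0.674, 0.738, 0.0, 0.002]
contact_force: [-0.3, -3.2, 3.9]
opening: 0.136
finger_force: 89.1
time: 31.77
eef_pos: [0.674, 0.0027, 0.1061]
tcp_rot: [0.674, 0.739, -0.0, -0.001]
contact_force: [-0.5, -0.3, -0.3]
opening: 0.598
finger_force: 0.0
time: 32.18
eef_pos: [0.6777, 0.002, 0.2353]
tcp_rot: [0.674, 0.738, 0.004, 0.005]
contact_force: [1.4, -0.7, 1.3]
opening: 0.599
finger_force: 0.0
top
[346.0, 122.0] mid [ 0.6833 -0.0897  0.1131] rack mm [  -1.  -110.3] top 0.125
[229.0, 155.0] mid [0.6053 0.1748 0.1106] rack mm [-55.2 160. ] top 0.121
[161.0, 238.0] mid [0.4181 0.3203 0.1119] rack mm [-228.7  321.6] top 0.123
[191.0, 239.0] mid [0.4167 0.2555 0.1128] rack mm [-235.9  257.2] top 0.125
[414.0, 246.0] mid [ 0.4    -0.2405  0.112 ] rack mm [-296.6 -235.4] top 0.123
scene
[393.0, 133.0] mid [0.4178 0.3196 0.1119] rack mm [-229.1  320.9] top 0.123
[375.0, 139.0] mid [0.4181 0.2547 0.1125] rack mm [-234.5  256.3] top 0.125
[389.0, 187.0] mid [0.6057 0.1729 0.1097] rack mm [-55.  158.1] top 0.119
[214.0, 191.0] mid [ 0.4009 -0.2428  0.113 ] rack mm [-295.9 -237.7] top 0.124
[348.0, 227.0] mid [0.6759 0.0017 0.1125] rack mm [ -0.3 -18.7] top 0.124
[315.0, 244.0] mid [ 0.6833 -0.0919  0.1117] rack mm [  -1.2 -112.5] top 0.123
[0.67516333 0.0022417  0.22873523]
```

```bash
python3 -m handwheel '[-0.091,0.229,0,0,0,0,-0.091,0.229,0,0,0,0,-0.091,0.229,0,0,0,0,-0.091,0.229,0,0,0,0,-0.091,0.229,0,0,0,0]'
python3 -m handwheel '[0,0,0,0,0,0,0,0,-0.2,0,0,0,0,0,-0.2,0,0,0,0,0,-0.2,0,0,0,0,0,-0.2,0,0,0]'
python3 -m handwheel '[0,0,0,0,0,0,0,0,0,0,0,0,0,0,0,0,0,0,0,0,0,0,0,0,0,0,0,0,0,0]' 0 30
python3 -m handwheel '[0.007,-0.08,0,0,0,0,0.007,-0.08,0,0,0,0,0.007,-0.08,0,0,0,0,0.007,-0.08,0,0,0,0,0.007,-0.07,0,0,0,0]'
python3 -m handwheel '[0,0,0,0,0,0,0,0,0,0,0,0,0,0,0,0,0,0]'
```

```text
time: 32.7
eef_pos: [0.604, 0.1751, 0.2238]
tcp_rot: [0.675, 0.738, -0.002, -0.002]
contact_force: [0.8, -0.0, -0.3]
opening: 0.598
finger_force: 0.0
time: 33.12
eef_pos: [0.6046, 0.1736, 0.1033]
tcp_rot: [0.674, 0.738, -0.001, -0.001]
contact_force: [-0.1, -0.6, 0.6]
opening: 0.605
finger_force: 0.0
time: 33.53
eef_pos: [0.6066, 0.1736, 0.1072]
tcp_rot: [0.674, 0.738, 0.001, 0.001]
contact_force: [2.0, 0.4, -6.9]
opening: 0.171
finger_force: 31.1
time: 33.95
eef_pos: [0.6118, 0.1136, 0.1072]
tcp_rot: [0.675, 0.738, 0.0, 0.0]
contact_force: [2.5, 0.9, -4.5]
opening: 0.175
finger_force: 31.3
time: 34.2
eef_pos: [0.6118, 0.1139, 0.1072]
tcp_rot: [0.675, 0.738, -0.0, 0.001]
contact_force: [1.6, -1.0, -4.0]
opening: 0.172
finger_force: 31.4
```

```bash
python3 -m handwheel '[0,-0.015,0,0,0,0,0,0,0,0,0,0]'
python3 -m handwheel '[0,0,0,0,0,0,0,0,0,0,0,0,0,0,0,0,0,0,0,0,0,0,0,0]' 0.6
python3 -m handwheel '[0,0,0.2,0,0,0,0,0,0.2,0,0,0,0,0,0.2,0,0,0,0,0,0.2,0,0,0]'
python3 -m handwheel '[-0.2,0,0,0,0,0,-0.2,0,0,0,0,0,0,0,0,0,0,0,0,0,0,0,0,0]'
python3 look.py end
```

```text
time: 34.37
eef_pos: [0.6117, 0.1137, 0.1072]
tcp_rot: [0.675, 0.738, 0.001, -0.0]
contact_force: [2.3, 4.5, -3.9]
opening: 0.173
finger_force: 31.4
time: 34.7
eef_pos: [0.6117, 0.1126, 0.1074]
tcp_rot: [0.674, 0.738, 0.0, 0.0]
contact_force: [0.0, -0.4, -0.5]
opening: 0.6
finger_force: 0.0
time: 35.03
eef_pos: [0.6111, 0.1127, 0.2282]
tcp_rot: [0.674, 0.738, -0.0, 0.0]
contact_force: [1.4, -0.3, 0.1]
opening: 0.595
finger_force: 0.0
time: 35.37
eef_pos: [0.5501, 0.1129, 0.2267]
tcp_rot: [0.674, 0.738, -0.0, 0.0]
contact_force: [0.3, 0.2, 0.9]
opening: 0.597
finger_force: 0.0
top
[346.0, 122.0] mid [ 0.6835 -0.0898  0.1128] rack mm [  -0.8 -110.5] top 0.124
[305.0, 126.0] mid [0.6744 0.0026 0.1126] rack mm [ -1.7 -17.6] top 0.124
[161.0, 238.0] mid [0.418  0.3204 0.1128] rack mm [-228.8  321.7] top 0.124
[415.0, 246.0] mid [ 0.4    -0.2397  0.112 ] rack mm [-296.5 -234.6] top 0.123
scene
[393.0, 133.0] mid [0.4182 0.3197 0.1125] rack mm [-228.7  321. ] top 0.124
[214.0, 191.0] mid [ 0.4008 -0.2428  0.1121] rack mm [-296.  -237.7] top 0.124
[371.0, 196.0] mid [0.6126 0.1119 0.1107] rack mm [-53.5  96.7] top 0.12
[348.0, 227.0] mid [0.6753 0.0016 0.1124] rack mm [ -0.9 -18.7] top 0.124
[316.0, 244.0] mid [ 0.6841 -0.0915  0.1125] rack mm [  -0.4 -112.2] top 0.124
[0.5519806  0.11276427 0.22720666]
```

View pics/scene_end.png

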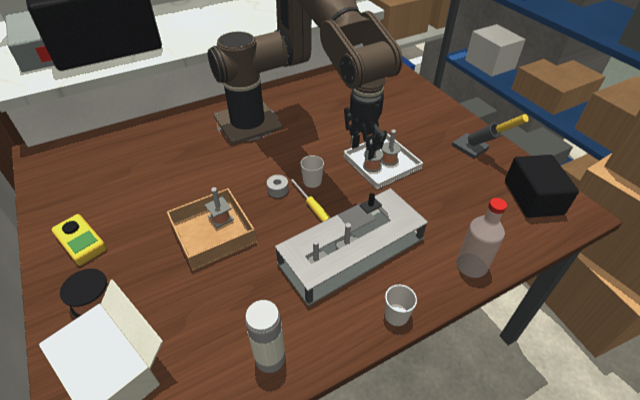

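The gate is closed with its knob at (371,200). The two fresh stems stand in the lane at (316,250) and (348,233), and the square coil is in the bin. The gripper hides one tray coil, so I'll move it away and check once more.

```bash
python3 -m handwheel '[0,-0.2,0,0,0,0,0,-0.25,0,0,0,0,0,-0.25,0,0,0,0,0,-0.25,0,0,0,0,0,-0.2,0,0,0,0]'
python3 -m handwheel '[0,0,0,0,0,0,0,0,0,0,0,0,0,0,0,0,0,0,0,0,0,0,0,0,0,0,0,0,0,0]'
python3 look.py end2
```

```text
time: 35.88
eef_pos: [0.5524, -0.0624, 0.227]
tcp_rot: [0.675, 0.738, -0.0, 0.001]
contact_force: [0.7, 0.2, 0.6]
opening: 0.606
finger_force: 0.0
time: 36.3
eef_pos: [0.5516, -0.0585, 0.2266]
tcp_rot: [0.674, 0.739, 0.0, -0.0]
contact_force: [-0.2, 0.7, 0.1]
opening: 0.6
finger_force: 0.0
top
[305.0, 126.0] mid [0.6741 0.0026 0.1125] rack mm [ -2.  -17.6] top 0.124
[256.0, 153.0] mid [0.611  0.1147 0.1103] rack mm [-54.9  99.7] top 0.119
[161.0, 239.0] mid [0.4179 0.3206 0.1123] rack mm [-228.9  321.9] top 0.124
[190.0, 239.0] mid [0.4167 0.2554 0.1125] rack mm [-235.9  257.1] top 0.124
[414.0, 246.0] mid [ 0.4    -0.2405  0.1122] rack mm [-296.6 -235.4] top 0.123
scene
[393.0, 133.0] mid [0.4182 0.318  0.1123] rack mm [-228.8  319.3] top 0.123
[375.0, 139.0] mid [0.4167 0.2545 0.1115] rack mm [-236.   256.2] top 0.122
[214.0, 191.0] mid [ 0.4005 -0.2424  0.1123] rack mm [-296.3 -237.3] top 0.123
[372.0, 196.0] mid [0.6123 0.1136 0.1099] rack mm [-53.7  98.5] top 0.119
[347.0, 227.0] mid [0.6747 0.0017 0.1125] rack mm [ -1.5 -18.5] top 0.125
[316.0, 244.0] mid [ 0.6837 -0.0918  0.1129] rack mm [  -0.8 -112.5] top 0.124
[ 0.55144163 -0.05851764  0.22656767]
```

All the coils are in place and the knob reads rack y of about 99, so the gate is closed.

```bash
python3 -c "
from plant import ctrl
print(ctrl.sign_off())"
```

```text
the job is handed in; nothing more can be done
None
```

The job is handed in (no verdict came back): by the last camera check, both dry coils stand in the tray, both fresh coils are in the lane past the corner, the gate is closed, and the square coil is still in the bin.

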